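Line up the feeding supplies by height

ROBOT

A 7-joint arm with a two-finger parallel gripper is mounted at the origin on a cart in front of the work surface, level with it; the furniture and walls round the work are solid. World frame = base frame: x ahead of the robot, y to its left, z up, the work surface at z = 0. Lengths are in m, angles in rad, forces in N, time in s.
With the tool pointing down it reaches from about 0.4 to 0.9 m from the base axis. Payload 5.5 kg.
Tool frame: the origin (TCP) lies midway between the tips of the shut fingers; the grasp point (between the pads) lies 19 mm behind it (manip.grip_depth is the distance from the TCP to the grasp point, in m); z points along the fingers, y is the line along which they close (so a half turn about z gives the same grasp; the last joint's range is limited). The gripper opens to 92 mm and grips with 3 to 60 N. Pads are 19 mm wide; open, the fingers measure 130 mm over their backs; the gripper's body (75 mm by 190 mm) begins 47 mm behind the grasp point.
Start: joints at [1.439, 0.501, -0.427, 1.55, 0.221, 1.138, -0.21], TCP at [0.25, -0.6, 0.227] pointing down, gripper open.
Joint ranges: [-2.88, 2.88], [-0.31, 2.03], [-1.54, 1.56], [0.2, 2.42], [-1.41, 4.55], [0.19, 2.02], [-2.57, 2.57]. Speed limits (rad/s): [2.57, 2.57, 3.14, 3.14, 3.14, 3.14, 3.14].

INTERFACE

Orientations are given as a unit quaternion [x, y, z, w].
In Python, from bench import manip, effector, viewer gives the robot as it stands. Calls block until the motion is done:
- manip.move_pose(position, orientation): joint-space move of the TCP to a pose.
- manip.servo_line(position, ori=None, vel=0.15): straight line of the TCP; ori=None keeps the orientation; vel is the mean speed in m/s.
- manip.movej(angles): joint-space move.
- effector.open_jaws() and effector.close(f_grip=None): open the fingers fully, or close them until they stop; f_grip is the grip in N (None keeps the last).
- manip.sleep(seconds).
- manip.solve_ik(position, orientation): joint angles nearest the present ones, or None.
- viewer.get_image(name): name is "side" or "top" or "wrist"; returns the picture (400x640x3 uint8, red, green, blue); there is no depth.
- viewer.get_calibration(name): a dict with "vfov" (degrees; the focal length in pixels is half the picture's height over the tangent of half this angle, whatever the lens; pixels are square), "cx", "cy" (the principal point, pixels), "eye" and "attitude" of the camera in the world. Camera axes: x right, y down, z forward; pixel columns grow to the right and rows downward; lengths in m; the calibration is good to about 2 mm. The wrist camera is an equidistant fisheye: a pixel r from the principal point sees the ray r / f radians off the axis. A picture is of the moment at which its call begins: read the wrist's pose just before it. get_calibration takes no time and is no camera call; for the wrist camera it gives the pose at the moment of the call.
A pose or a line that the arm cannot do raises manip.PlanningError and nothing moves.
- manip.hand_in(): hands the job in; it is judged then, once.
Readings, each from a call of its own:
- manip.current_clock(): time.
- manip.current_q(): joint angles.
- manip.current_joint_velocities(): joint speeds.
- manip.current_tau(): joint torques, N m.
- manip.current_tool_pos(): TCP position.
- manip.current_tcp_rot(): TCP orientation.
- manip.current_force(): force on the tool from outside, world axes, zero at the start.
- manip.current_wrist_torque(): the same for the moment, N m.
- manip.current_finger_gap(): finger opening in m.
- manip.current_gripper_force(): force on a finger pad.
Only numpy, scipy, OpenCV 4.12 (cv2) and the standard library are available. Lean on these libraries where they do the work, as an engineer would, in place of code of your own. Each camera call takes 0.05 s, during which the arm holds its last target. There are 200 camera calls.

TASK

Tidy the feeding supplies onto the display board: stand the green-lidded jar, the blue-capped bottle, the white lidded pot and the black water dish upright on the row of cork coasters, one centred on each coaster, in order of height with the tallest on the coaster next to the upright bookend and the shortest at the far end. Do not tip any of them over on the way, and leave the little hygrometer standing among them where it is.

Things in the scene. Friction and masses are not known exactly. Their poses are not given: they have to be found in the camera images.
- jar_center (a point): Centre of the white round screw-lid jar with a green lid, 64 mm across, 90 mm tall, 0.1 to 0.3 kg; the point is on the axis, half-way up (45 mm above the base). Stands upright loose on the table; its z axis points up, its turn does not matter. The body can be gripped between 10 and 70 mm above its base.
- capbottle_center (a point): Centre of the short round white bottle with a blue cap, 60 mm across at the body, 64 mm tall; the point is on the axis, half-way up (32 mm above the base). Stands upright loose on the table; its z axis points up, its turn does not matter.
- pot_center (a point): Centre of the small white lidded pot, 62 mm across at its rim (at the top), tapering a little downwards, 41 mm tall; the point is on the axis, half-way up (20.5 mm above the base). Stands upright loose on the table; its z axis points up, its turn does not matter.
- dish_center (a point): Centre of the black round water dish, 66 mm across at its rim (at the top), tapering downwards, 26 mm tall; grip it across the outside of the rim; the point is on the axis, half-way up (13 mm above the base). Stands upright loose on the table; its z axis points up, its turn does not matter.
- coaster_1_top (a point): Centre of the top face of a round cork coaster, 78 mm across, 3 mm thick, fixed on the grey board; its top is 8 mm above the table. The four coasters stand in one straight row 95 mm apart (centre to centre), numbered along the row: this is number 1 of 4. They all look alike; the board (and the row) may stand skewed on the table, z is up. A 14 mm high metal back rail runs parallel to the row, 85 mm behind the centres on the side away from the robot.
- coaster_2_top (a point): Centre of the top face of a round cork coaster, 78 mm across, 3 mm thick, fixed on the grey board; its top is 8 mm above the table. The four coasters stand in one straight row 95 mm apart (centre to centre), numbered along the row: this is number 2 of 4. They all look alike; the board (and the row) may stand skewed on the table, z is up. A 14 mm high metal back rail runs parallel to the row, 85 mm behind the centres on the side away from the robot.
- coaster_3_top (a point): Centre of the top face of a round cork coaster, 78 mm across, 3 mm thick, fixed on the grey board; its top is 8 mm above the table. The four coasters stand in one straight row 95 mm apart (centre to centre), numbered along the row: this is number 3 of 4. They all look alike; the board (and the row) may stand skewed on the table, z is up. A 14 mm high metal back rail runs parallel to the row, 85 mm behind the centres on the side away from the robot.
- coaster_4_top (a point): Centre of the top face of a round cork coaster, 78 mm across, 3 mm thick, fixed on the grey board; its top is 8 mm above the table. The four coasters stand in one straight row 95 mm apart (centre to centre), numbered along the row: this is number 4 of 4. They all look alike; the board (and the row) may stand skewed on the table, z is up. A 14 mm high metal back rail runs parallel to the row, 85 mm behind the centres on the side away from the robot.
- bookend: Fixed dark steel bookend: an upright plate 80 mm tall, 80 mm wide, 3 mm thick, across one end of the row; origin at the centre of its foot on the board, 77 mm beyond the centre of the end coaster, in line with the row. It may be at either end; the other end has only a low 12 mm metal strip. The tallest container belongs on the coaster beside it.
- hygro_center (a point): Centre of a white digital hygrometer, a loose flat puck 58 x 40 mm, 15 mm tall, standing on the table among the containers; half-way up. Its x axis is the 40 mm side. Leave it where it is.
Things that resemble listed ones, but are neither listed nor needed, are in the scene too. Leave any purple look-alike of the part that bears jar_center alone.

How it is judged:
At the end, for the whole second after the job is handed in: Counting from the bookend, the jar, the bottle, the pot and the dish stand on the first, second, third and fourth coaster, each within 12 mm of the coaster's centre, its base on the coaster (within 6 mm), upright (within 0.1 rad), let go of and at rest (((horizontal distance between bookend and coaster_1_top below 0.15 m and horizontal distance between jar_center and coaster_1_top below 0.012 m and z of jar_center in the frame of coaster_1_top between 0.039 and 0.051 m and horizontal distance between capbottle_center and coaster_2_top below 0.012 m and z of capbottle_center in the frame of coaster_2_top between 0.026 and 0.038 m and horizontal distance between pot_center and coaster_3_top below 0.012 m and z of pot_center in the frame of coaster_3_top between 0.0145 and 0.0265 m and horizontal distance between dish_center and coaster_4_top below 0.012 m and z of dish_center in the frame of coaster_4_top between 0.007 and 0.019 m) or (horizontal distance between bookend and coaster_4_top below 0.15 m and horizontal distance between jar_center and coaster_4_top below 0.012 m and z of jar_center in the frame of coaster_4_top between 0.039 and 0.051 m and horizontal distance between capbottle_center and coaster_3_top below 0.012 m and z of capbottle_center in the frame of coaster_3_top between 0.026 and 0.038 m and horizontal distance between pot_center and coaster_2_top below 0.012 m and z of pot_center in the frame of coaster_2_top between 0.0145 and 0.0265 m and horizontal distance between dish_center and coaster_1_top below 0.012 m and z of dish_center in the frame of coaster_1_top between 0.007 and 0.019 m)) and angle between each of jar_center, capbottle_center, pot_center, dish_center's own z axis and vertical below 0.1 rad and linear speed of each of jar, capbottle, pot, dish below 0.01 m/s and contact force between each of jar, capbottle, pot, dish and the fingers below 0.05 N); the robot touches nothing.
It fails at once if the jar is tipped over (more than 0.7 rad) (angle between jar_center's own z axis and vertical above 0.7 rad).
It fails at once if the bottle is tipped over (more than 0.7 rad) (angle between capbottle_center's own z axis and vertical above 0.7 rad).
It fails at once if the pot is tipped over (more than 0.7 rad) (angle between pot_center's own z axis and vertical above 0.7 rad).
It fails at once if the dish is tipped over (more than 0.7 rad) (angle between dish_center's own z axis and vertical above 0.7 rad).
It fails at once if the hygrometer is pushed away (more than 25 mm) (distance of hygro_center from where it was at the start of the episode above 0.025 m).
It also fails if it takes over 99 s, if anything falls off the work surface, if the arm or the gripper's body presses on something with over 40 N, if the wrist force passes 120 N, or if a joint passes its speed limit or range.

## Working session

There is one attempt and no reset: what is moved stays moved. The work goes in short steps, each a Python script; the robot and the scene stay as the last script left them, time stands still between calls to the robot, and variables do not carry over. Pictures are saved under pics/ and viewed, at most 14 in all, crops included, and the job is handed in when it is done.

```bash
mkdir -p pics; python3 - <<'E'
from bench import manip, effector, viewer
import cv2
for n in("top","side"):
    cv2.imwrite(f"pics/{n}0.png",viewer.get_image(n)[:,:,::-1]); print(n,viewer.get_calibration(n))
print(viewer.get_calibration("wrist"),manip.current_tcp_rot(),manip.grip_depth,manip.current_clock())
E
```

```text
top {'vfov': 56.006951684736535, 'cx': 320.7833497227522, 'cy': 199.10777847353123, 'eye': array([0.49697137, 0.03814601, 1.01424226]), 'attitude': array([ 0.71023749, -0.70292327,  0.01745774, -0.03401201])}
side {'vfov': 53.617010002256706, 'cx': 319.16383015369524, 'cy': 204.65909775574966, 'eye': array([ 1.26523873, -0.44359166,  0.44796515]), 'attitude': array([ 0.75486817,  0.37308689, -0.24968822, -0.47815899])}
{'vfov': 65.70646984690485, 'cx': 315.89150947866915, 'cy': 195.4240313194976, 'eye': array([ 0.32020924, -0.56980046,  0.38407851]), 'attitude': array([ 0.82348793, -0.54860068, -0.08056089,  0.12006188])} [ 9.80579873e-01  1.96118151e-01 -1.37532476e-04 -8.74614474e-04] 0.0188 0.1
```

View pics/top0.png

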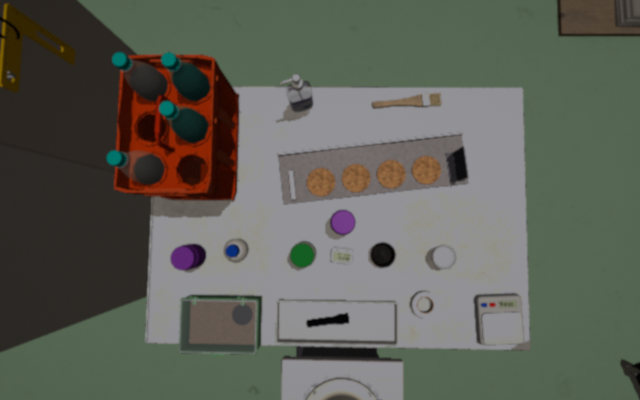

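View pics/side0.png

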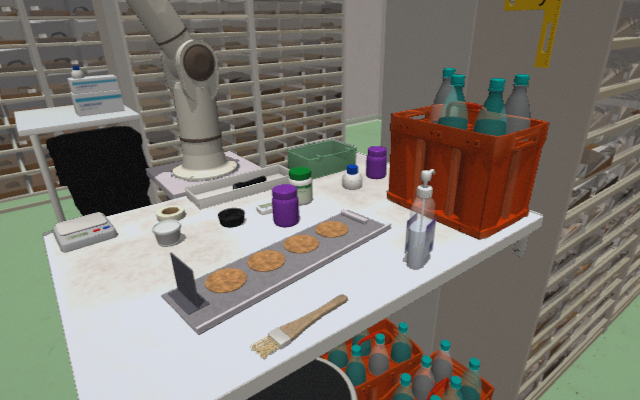

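The bookend is at the right-hand end of the row, next to the coaster at about (427,170). Candidates in the top image:
- **Jar:** green lid at (303,255). The purple look-alikes are at (343,222) and (187,257).
- **Bottle:** blue cap at (235,250).
- **Pot:** white at (444,257). The tape ring at (424,304) could be mistaken for it.
- **Dish:** black at (383,254). The grey disc at (242,314) could be mistaken for it.
- **Hygrometer:** (342,256).

I'll check these in one close crop.

```bash
cat > h.py <<'E'
import numpy as np, cv2
from scipy.spatial.transform import Rotation as R
def ray(c,u,v,fish=False,h=400):
    f=h/2/np.tan(np.radians(c["vfov"])/2); d=np.array([u-c["cx"],v-c["cy"]])/f
    if fish:
        r=np.linalg.norm(d); d=np.r_[d/max(r,1e-9)*np.sin(r),np.cos(r)]
    else: d=np.r_[d,1]
    return R.from_quat(c["attitude"]).apply(d)
def onplane(c,u,v,z,fish=False):
    d=ray(c,u,v,fish); return (c["eye"]+d*(z-c["eye"][2])/d[2])
def project(c,p,fish=False,h=400):
    f=h/2/np.tan(np.radians(c["vfov"])/2); q=R.from_quat(c["attitude"]).inv().apply(np.asarray(p)-c["eye"])
    n=np.linalg.norm(q[:2]); k=np.arctan2(n,q[2])/n if fish else 1/q[2]
    return q[:2]*k*f+[c["cx"],c["cy"]]
E
python3 - <<'E'
import cv2
from h import *
im=cv2.imread("pics/top0.png")[130:320,210:480]
cv2.imwrite("pics/crop.png",cv2.resize(im,None,fx=2.9,fy=2.9,interpolation=cv2.INTER_CUBIC))
from bench import viewer
c=viewer.get_calibration("top")
for n,u,v,z in [("jar",303,255,.09),("bottle",233,251,.064),("pot",444,257,.041),("dish",383,254,.026),("hyg",342,256,.015),("purple",343,222,.09),("c1",320,181,.008),("c2",355.5,178,.008),("c3",390.5,174,.008),("c4",426,170,.008),("purple2",183,258,.09)]:
    print(n,onplane(c,u,v,z).round(4))
E
```

```text
jar [0.4271 0.1021 0.09  ]
bottle [0.4328 0.2808 0.064 ]
pot [ 0.423  -0.2543  0.041 ]
dish [ 0.4275 -0.1016  0.026 ]
hyg [0.4201 0.0044 0.015 ]
purple [0.5086 0.0051 0.09  ]
c1 [0.6191 0.0648 0.008 ]
c2 [ 0.628  -0.0306  0.008 ]
c3 [ 0.6396 -0.1243  0.008 ]
c4 [ 0.6512 -0.2192  0.008 ]
purple2 [0.416  0.3972 0.09  ]
```

View pics/crop.png

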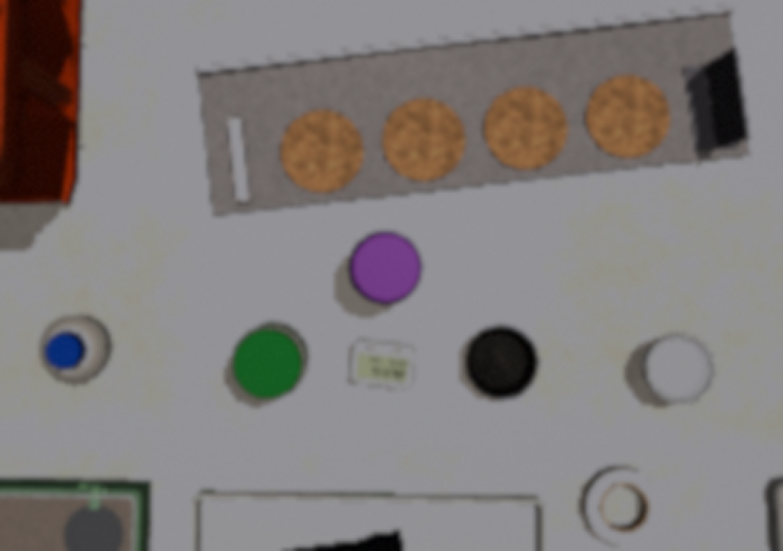

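The crop confirms the choices. Centres in the full image are:
- **Coasters:** (321.0,181.7), (356.2,177.9), (391.4,174.1), (426.6,170.0). Their spacing comes out at about 95 mm, as specified.
- **Containers:** green lid (302.1,255.2), blue cap (232.1,251.0), pot (444.1,257.2), dish (382.8,254.8).

Next I'll cross-check these against the side view and the IK, then pick the jar.

```bash
cat >> h.py <<'E'
from bench import manip, effector, viewer
ct=viewer.get_calibration("top")
P={n:onplane(ct,u,v,z)[:2] for n,u,v,z in [("jar",302.1,255.2,.09),("bottle",232.1,251,.064),("pot",444.1,257.2,.041),("dish",382.8,254.8,.026),
 ("c1",321,181.7,.008),("c2",356.2,177.9,.008),("c3",391.4,174.1,.008),("c4",426.6,170,.008)]}
# name: grasp height of TCP above base, pick yaw of tool y, place yaw, coaster, grip
row=P["c4"]-P["c1"]; perp=np.degrees(np.arctan2(-row[0],row[1])) % 180
J={"jar":(.030,0,perp,"c4",20),"bottle":(.006,-30,perp,"c3",20),"pot":(.012,0,30,"c2",15),"dish":(.004,0,-30,"c1",12)}
def quat(yaw):
    a=np.radians(yaw); y=np.array([np.cos(a),np.sin(a),0]); z=np.array([0,0,-1.])
    return R.from_matrix(np.c_[np.cross(y,z),y,z]).as_quat()
def best(p,yaw):
    q0=np.array(manip.current_q()); o=[]
    for k in (0,180):
        s=manip.solve_ik(list(p),list(quat(yaw+k)))
        if s is not None: o.append((np.abs(np.array(s)-q0).max(),yaw+k,s))
    return min(o,key=lambda t:t[0]) if o else None
def go(p,yaw):
    b=best(p,yaw); manip.move_pose(list(p),list(quat(b[1])))
def pick(n,xy=None,zt=.20):
    h,py,_,_,f=J[n]; x,y=P[n] if xy is None else xy
    go((x,y,zt),py); manip.servo_line([x,y,h],vel=.12); effector.close(f_grip=f)
    print(n,"gap",manip.current_finger_gap(),"F",manip.current_gripper_force())
    manip.servo_line([x,y,zt],vel=.12); print("lifted gap",manip.current_finger_gap(),manip.current_clock())
def place(n,zt=.20):
    h,_,py,c,_=J[n]; x,y=P[c]
    go((x,y,zt),py); manip.servo_line([x,y,h+.0095],vel=.1); manip.sleep(.2); effector.open_jaws()
    manip.servo_line([x,y,zt],vel=.15); print("placed",manip.current_clock(),manip.current_force())
E
python3 - <<'E'
from h import *
cs=viewer.get_calibration("side")
print("perp",perp, "spacing",[np.linalg.norm(P[f"c{i+1}"]-P[f"c{i}"]).round(4) for i in (1,2,3)])
for n,z in dict(jar=.09,bottle=.064,pot=.041,dish=.026,c1=.008,c4=.008).items(): print(n,P[n].round(4),project(cs,[*P[n],z]).round(0))
for n,(h,py,ly,c,f) in J.items():
    for xy,yaw,hh in((P[n],py,h),(P[c],ly,h+.01)):
        for z in (.2,hh): b=best((*xy,z),yaw); print(n,z,b and (round(b[0],2),b[1],np.round(b[2],2)))
E
```

```text
perp 6.8439345930389095 spacing [np.float64(0.0952), np.float64(0.0949), np.float64(0.0948)]
jar [0.4266 0.1043] [299. 170.]
bottle [0.4328 0.2831] [351. 166.]
pot [ 0.4225 -0.2545] [167. 225.]
dish [ 0.4254 -0.101 ] [231. 213.]
c1 [0.6172 0.0621] [331. 228.]
c4 [ 0.6512 -0.2208] [225. 279.]
jar 0.2 (np.float64(0.83), 0, array([ 0.61,  0.24, -1.01,  2.07,  0.25,  0.96, -0.54]))
jar 0.03 (np.float64(1.04), 0, array([ 0.39,  0.58, -0.83,  2.19,  0.72,  0.67, -0.94]))
jar 0.2 (np.float64(0.62), np.float64(6.8439345930389095), array([ 0.82,  0.7 , -0.83,  1.46,  0.53,  1.22,  0.03]))
jar 0.04 (np.float64(0.73), np.float64(6.8439345930389095), array([ 0.71,  0.84, -0.65,  1.56,  0.58,  0.95, -0.  ]))
bottle 0.2 (np.float64(1.36), -30, array([ 0.08,  0.38, -0.86,  1.9 ,  0.34,  1.01, -1.46]))
bottle 0.006 (np.float64(1.25), 150, array([ 0.29,  1.13, -1.31,  2.  ,  1.25,  1.17,  1.04]))
bottle 0.2 (np.float64(0.62), np.float64(6.8439345930389095), array([ 0.82,  0.72, -1.03,  1.56,  0.64,  1.23, -0.2 ]))
bottle 0.016 (np.float64(0.79), np.float64(6.8439345930389095), array([ 0.65,  0.85, -0.72,  1.66,  0.69,  0.9 , -0.23]))
pot 0.2 (np.float64(0.43), 0, array([ 1.21,  0.33, -0.85,  1.95,  0.29,  0.99,  0.22]))
pot 0.012 (np.float64(0.52), 0, array([ 1.  ,  0.62, -0.63,  2.07,  0.61,  0.64, -0.05]))
pot 0.2 (np.float64(0.7), 30, array([ 0.74,  0.72, -1.1 ,  1.62,  0.67,  1.23,  0.03]))
pot 0.022 (np.float64(0.83), 30, array([ 0.61,  0.88, -0.87,  1.72,  0.81,  0.94, -0.07]))
dish 0.2 (np.float64(0.59), 0, array([ 1.08,  0.24, -1.01,  2.07,  0.25,  0.96, -0.06]))
dish 0.004 (np.float64(0.68), 0, array([ 0.76,  0.6 , -0.69,  2.2 ,  0.71,  0.58, -0.46]))
dish 0.2 (np.float64(0.93), -30, array([ 0.51,  0.62, -0.94,  1.64,  0.54,  1.16, -1.08]))
dish 0.014 (np.float64(1.09), -30, array([ 0.35,  0.8 , -0.68,  1.75,  0.65,  0.84, -1.17]))
```

The side-view projections match the picture and every pose is reachable, so I'll do the jar.

```bash
python3 - <<'E'
from h import *
pick("jar"); place("jar")
cv2.imwrite("pics/top1.png",cv2.resize(viewer.get_image("top")[130:320,210:480,::-1],None,fx=2.9,fy=2.9,interpolation=cv2.INTER_CUBIC))
E
```

```text
jar gap 0.06260613221456797 F 20.000110240944196
lifted gap 0.06254564896377643 6.3833
placed 11.7083 [ 0.05879175 -0.61899871 -0.69396454]
```

View pics/top1.png

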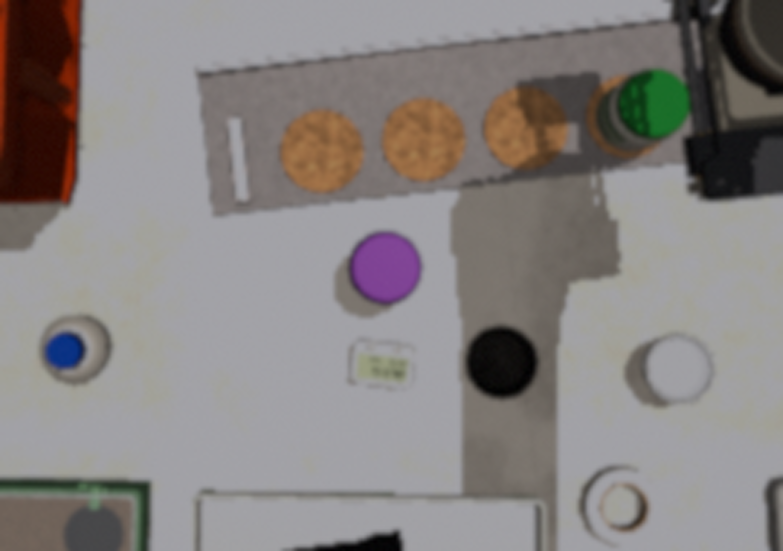

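The jar stands on the coaster beside the bookend, with its lid at crop (653,104). I'll carry on with the bottle and check the jar's position numerically.

```bash
python3 - <<'E'
from h import *
print("jar err mm",1000*(onplane(ct,210+653/2.9,130+104/2.9,.098)[:2]-P["c4"]))
pick("bottle"); place("bottle")
pick("pot")
E
```

```text
jar err mm [-3.4434162   2.26040794]
bottle gap 0.05887502842544114 F 20.00007246999303
lifted gap 0.05864828431136122 17.9
placed 23.8917 [ 0.44040285 -0.35429324 -0.44703528]
pot gap 0.05763244580655638 F 15.000076924916357
lifted gap 0.05773580425348651 28.9583
```

```bash
python3 - <<'E'
from h import *
place("pot"); pick("dish"); place("dish")
go((.45,-.45,.3),0)
cv2.imwrite("pics/top2.png",cv2.resize(viewer.get_image("top")[130:320,210:480,::-1],None,fx=2.9,fy=2.9,interpolation=cv2.INTER_CUBIC))
cv2.imwrite("pics/side2.png",cv2.resize(viewer.get_image("side")[150:340,140:410,::-1],None,fx=2.9,fy=2.9,interpolation=cv2.INTER_CUBIC))
E
```

```text
placed 34.3417 [-0.23846936  0.06575403 -0.53262974]
dish gap 0.06387452221555527 F 12.000235521700233
lifted gap 0.06358416594935824 39.3417
placed 44.6083 [ 0.176496   -0.38516129 -0.41825157]
```

View pics/top2.png

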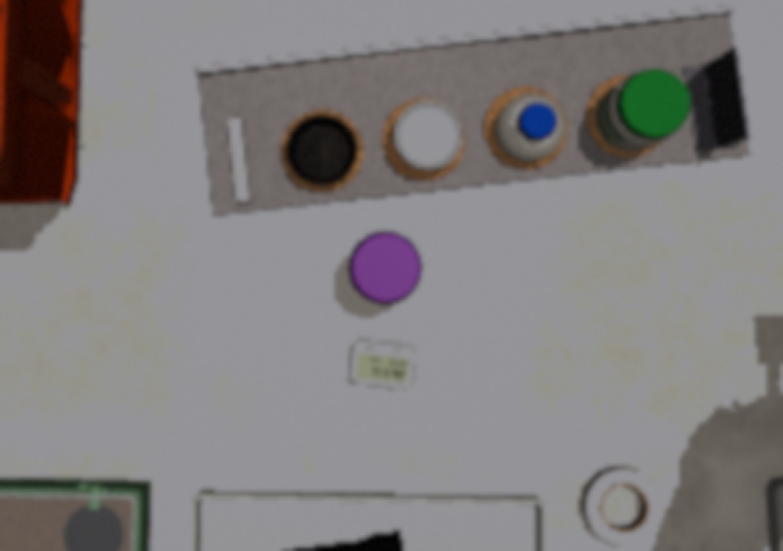

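View pics/side2.png

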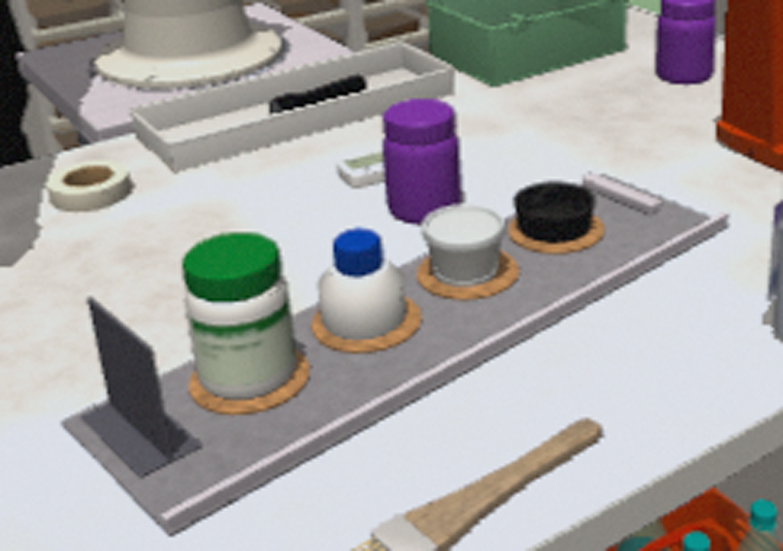

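All four are upright, and by eye centred, in the right order. Crop centres are dish (321,149), pot (427,136), cap (538,121) and lid (655,103). The hygrometer hasn't moved. I'll do a final numeric check before handing in.

```bash
python3 - <<'E'
from h import *
m=0
for n,u,v,z in [("c1",321,149,.034),("c2",427,136,.049),("c3",538,121,.072),("c4",655,103,.098)]:
    e=1000*(onplane(ct,210+u/2.9,130+v/2.9,z)[:2]-P[n]); m=max(m,np.linalg.norm(e)); print(n,e.round(1))
if m<7: print(manip.hand_in(), manip.current_clock())
E
```

```text
c1 [-2.3  0.2]
c2 [-2.7  0.2]
c3 [-3.   0.2]
c4 [-2.6  0.6]
the job is handed in; nothing more can be done
the job is handed in; nothing more can be done
```

The job is handed in: jar, bottle, pot and dish stand upright on the coasters in height order from the bookend, each about 3 mm off centre by the top camera (limit 12 mm). The hygrometer is where it was, and placing finished at about 45 s of the 99 s allowed.

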